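# Click-tighten a desk humidifier's filler cap, then slide it back under the riser

## Task

The round filler cap of the desk humidifier is loose: turn it clockwise (seen from above) by pushing its upright lug round until it is fully down and its torque-limiting ratchet has clicked over at least twice, but no more than four times. Then push the humidifier's pull-out tray all the way in under the wooden riser and let go. Leave the other things on the desk where they stand.

Things in the scene. Friction and masses are not known exactly. Their poses are not given: they have to be found in the camera images.
- riser: Dark wooden riser, fixed; 150 mm high over all, top board 260 (x) x 190 (y) x 15 mm on 16 mm side panels along its -x and +x edges. Origin on the table; in its frame the board spans y -170 to +20 mm. It is open at its +y end, where the tray comes out; the tray goes in straight along the riser's -y. z up.
- tray (a joint): Slide of the pull-out aluminium tray, m: 0 fully out, 0.18 fully in against its stop. About 12 N of dry friction; it stays where it is left. On it stands the humidifier, a low white tank 150 (riser's x) x 130 (y) mm with a grey top, 78 mm above the table. Tank centre and cap axis lie (130 mm - slide) along the riser's +y from the riser's origin.
- push_plate (a point): Centre of the outer face (towards the riser's +y) of the tray's upright front plate, 45 mm above the table: aluminium, 150 mm wide along the riser's x, 6 mm thick, from 12 to 67 mm above the table. Push it towards the riser's -y to slide the tray in; fully in, this face is 55 mm outside the board's edge. Axes as the riser's.
- cap_center (a point): On the vertical axis of the round white cap (92 mm across, 13 mm thick), level with its flat top: 96 mm above the table when fully down, up to 5 mm higher when loose (it sinks 1.4 mm per rad). A black mist outlet, 26 mm across, its top 96 mm above the table, stands on the tank 60 mm to the riser's +x and 50 mm to its -y of this axis.
- cap_lug (a point): Centre of the cap's upright lug, 36 mm from the cap's axis: 14 mm radially, 12 mm along the rim, standing 24 mm above the cap's flat top. The point is 12 mm above that top, 108 mm above the table when the cap is fully down. x points outwards from the cap's axis, y tangentially (anticlockwise from above), z up. It turns with the cap.
- ratchet (a joint): Slip of the cap on its ratchet, rad: 0 at the start and while it screws down, then 0.52 per click, resting only at multiples of that. Clockwise turning takes about 2 N at the lug for 1 to 3.4 rad (unknown beforehand) until the cap is down; then it rises to about 10 N and the ratchet clicks over, the cap jumping on up to 0.3 rad by itself.
- mug: White mug, 76 mm across, 85 mm high, a bystander; origin under its centre.
- water_bottle: Clear water bottle, 64 mm across, 210 mm high, a bystander; origin under its centre.
- glasses_case: Black glasses case 160 x 60 x 35 mm lying beside the tray, long side along its x, a bystander; origin under its centre.
- notebooks: Two notebooks, 150 x 110 x 17 mm, lying on the riser, a bystander; origin under their centre.
- cream_jar: Amber cream jar, 56 mm across, 45 mm high, beside the tray, a bystander; origin under its centre.
- pen_tray: Clear open pen tray 200 x 70 x 30 mm, a bystander; origin under its centre.

How it is judged (in metres and radians):
On the way, in this order (a step that is already met when the one before it is completed fails the run):
1. with the tray still out (no more than half in), the cap is fully down (lug centre lower than 109.2 mm) and its ratchet has clicked over at least twice (slip over 0.9 rad) (value of joint ratchet above 0.9 rad and height (world z) of cap_lug below 0.1092 m and value of joint tray below 0.09 m), for 0.2 s.
2. the tray is fully in (within 6 mm of its stop) (value of joint tray above 0.174 m), for 0.2 s.
At the end, for the whole second after the job is handed in: The tray is fully in under the riser (within 6 mm of its stop) and at rest; the cap is fully down (lug centre below 109.2 mm over the table) and its ratchet has slipped two to four clicks (0.9 to 2.3 rad) (value of joint ratchet between 0.9 and 2.3 rad and height (world z) of cap_lug below 0.1092 m and value of joint tray above 0.174 m and velocity of joint tray between -0.01 and 0.01 m/s and velocity of joint ratchet between -0.05 and 0.05 rad/s); the robot touches nothing.
It fails at once if the ratchet is cranked on past four clicks (slip over 2.4 rad) (value of joint ratchet above 2.4 rad).
It fails at once if the mug, glasses case or cream jar is pushed more than 30 mm away (distance of any of mug, glasses_case, cream_jar from where it was at the start of the episode above 0.03 m).
It fails at once if the notebooks, water bottle or pen tray is pushed more than 30 mm away (distance of any of notebooks, water_bottle, pen_tray from where it was at the start of the episode above 0.03 m).
It fails at once if the mug, cream jar or water bottle is knocked over (angle between any of mug, water_bottle, cream_jar's own z axis and vertical above 0.5 rad).
It also fails if it takes over 67 s, if anything falls off the work surface, if the arm or the gripper's body presses on something with over 40 N, if the wrist force passes 120 N, or if a joint passes its speed limit or range.

## Robot

A 7-joint arm with a two-finger parallel gripper is mounted at the origin on the work surface. World frame = base frame: x ahead of the robot, y to its left, z up, the work surface at z = 0. Lengths are in mm, angles in rad, forces in N, time in s.
With the tool pointing down it reaches from about 400 to 900 mm from the base axis. Payload 5.6 kg.
Tool frame: the origin (TCP) lies midway between the tips of the shut fingers; the grasp point (between the pads) lies 19 mm behind it; z points along the fingers, y is the line along which they close (so a half turn about z gives the same grasp; the last joint's range is limited). The gripper opens to 92 mm and grips with 3 to 60 N. Pads are 20 mm wide; open, the fingers measure 128 mm over their backs; the gripper's body (75 mm by 189 mm) begins 69 mm behind the grasp point.
Start: joints at [1.301, 0.468, -0.012, 1.603, 0.006, 1.071, -0.056], TCP at [146.115, -633.372, 185.692] pointing down, gripper open.
Joint ranges: [-2.53, 2.53], [-0.31, 2.02], [-1.57, 1.55], [0.28, 2.44], [-1.29, 4.43], [0.15, 1.84], [-2.92, 2.92]. Speed limits (rad/s): [2.57, 2.57, 3.14, 3.14, 3.14, 3.14, 3.14].

## Interface

Orientations are given as [roll, pitch, yaw] about the fixed x, y, z axes, in that order (R = Rz(yaw) Ry(pitch) Rx(roll)).
In Python, from cell import arm, hand, solver, vision, job gives the robot as it stands. Calls block until the motion is done:
- arm.movep(position, orientation): joint-space move of the TCP to a pose.
- arm.movel(position, attitude=None, velocity=150, guard=None): straight line of the TCP; attitude=None keeps the orientation; velocity is the mean speed in mm/s. With guard (N) it stops when the force on the tool has changed by that much, and returns True; else False.
- arm.goto_joints(angles): joint-space move.
- hand.command_gripper(opening): finger opening in mm; the grip force is fixed at half the most; returns when the fingers have stopped.
- arm.sleep(seconds).
- solver.ik(position, orientation): joint angles nearest the present ones, or None.
- arm.state(): the state.
- vision.camera(name): name is "side" or "top" or "wrist"; returns (picture, depth): 384x512x3 uint8, blue, green, red; 384x512 float32, mm along the optical axis (not along the pixel's ray), 0 where there is no reading.
- vision.calibration(name): a dict with "intrinsics" (3x3 intrinsics, pixels), "R" (3x3) and "t" (3): a world point X has camera coordinates R X + t; the wrist camera has in their place "tool_from_camera" (4x4, takes a point from camera to tool coordinates, whose origin is the TCP and whose axes are the flange's). Camera axes: x right, y down, z forward; pixel columns grow to the right and rows downward; lengths in mm; the calibration is good to about 2 mm. A picture is of the moment at which its call begins: read the wrist's pose just before it. calibration takes no time and is no camera call.
A pose or a line that the arm cannot do raises arm.IKError and nothing moves.
- job.close_job(): hands the job in; it is judged then, once.
The state is a dict: "t": time; "joints": joint angles; "qvel": joint speeds; "joint_torque": joint torques, N m; "tool_pos": TCP position; "orientation": TCP orientation; "wrist_force": force on the tool from outside, world axes, zero at the start; "moment": the same for the moment, N m; "gripper_width": finger opening in mm; "grip_force": force on a finger pad.
Only numpy, scipy, OpenCV 4.12 (cv2) and the standard library are available. Lean on these libraries where they do the work, as an engineer would, in place of code of your own. Each camera call takes 0.05 s, during which the arm holds its last target. There are 200 camera calls.

## Working session

There is one attempt and no reset: what is moved stays moved. The work goes in short steps, each a Python script; the robot and the scene stay as the last script left them, time stands still between calls to the robot, and variables do not carry over. Pictures are saved under pics/ and viewed, at most 10 in all, crops included, and the job is handed in when it is done.

```bash
mkdir -p pics
python3 - <<'E'
from cell import arm,vision
import cv2,numpy as np
for n in("top","side"):
    p,d=vision.camera(n); cv2.imwrite(f"pics/{n}0.png",p); np.save(f"pics/{n}0.npy",d)
    print(n,vision.calibration(n))
print(vision.calibration("wrist"));print(arm.state())
E
```

```text
top {'intrinsics': array([[418.87110591,   0.        , 261.10555073],
       [  0.        , 418.87110591, 191.36124429],
       [  0.        ,   0.        ,   1.        ]]), 'R': array([[ 0.00194426, -0.99997916,  0.00615647],
       [-0.99519863, -0.00253734, -0.09784293],
       [ 0.09785651, -0.00593668, -0.99518283]]), 't': array([ -17.70816293,  552.79648376, 1414.72391829])}
side {'intrinsics': array([[455.9079328 ,   0.        , 256.64592557],
       [  0.        , 455.9079328 , 194.07943419],
       [  0.        ,   0.        ,   1.        ]]), 'R': array([[-0.93739568, -0.34826388, -0.00126461],
       [-0.26455054,  0.71442297, -0.64777529],
       [ 0.2265002 , -0.60688721, -0.76183041]]), 't': array([ 507.83530215,  228.03407209, 1538.02439325])}
{'intrinsics': array([[311.74701814,   0.        , 253.18748221],
       [  0.        , 311.74701814, 188.63540873],
       [  0.        ,   0.        ,   1.        ]]), 'tool_from_camera': array([[ 6.63470657e-04, -9.63113616e-01, -2.69094262e-01,
         7.67554698e+01],
       [ 9.99999775e-01,  6.66373815e-04,  8.05547207e-0
[... 239 characters left out ...]
3,  0.46828121, -0.01161648,  1.60353046,  0.00601359,
        1.07133912, -0.0562847 ]), 'qvel': array([ 3.64774859e-04, -2.60519755e-03,  1.60052973e-03, -2.09946322e-03,
       -2.12479348e-05, -4.48176129e-04,  7.02051304e-04]), 'joint_torque': array([ 1.15937546e-03, -5.21641123e+01, -1.25315084e-02, -2.44362777e+01,
       -5.68692712e-02,  1.41319918e-02,  3.15664261e-05]), 'tool_pos': array([ 145.94994064, -632.83757716,  184.84118204]), 'orientation': array([-3.14007340e+00,  1.17194550e-04,  2.26734942e-01]), 'wrist_force': array([-0.0706734 ,  0.52020925,  0.93289276]), 'moment': array([-0.01778927,  0.06241165, -0.00852737]), 'grip_force': 0.0, 'gripper_width': 91.69601389564382}
```

View pics/top0.png

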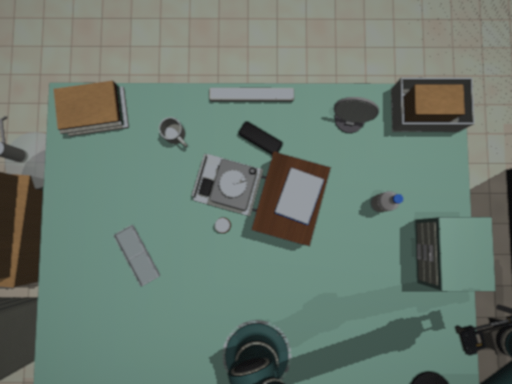

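View pics/side0.png

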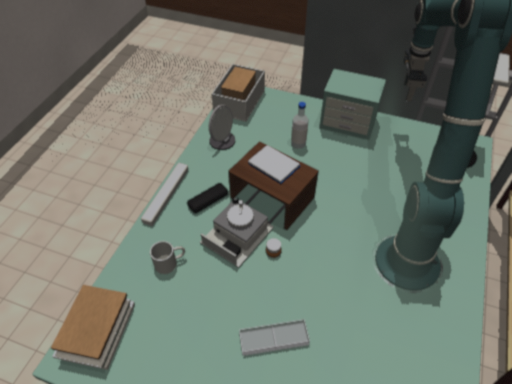

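```bash
cat > h.py <<'E'
import numpy as np,cv2
from cell import arm,hand,solver,vision,job
def world(n,u,v,z):
    "pixel -> world point on plane of height z"
    c=vision.calibration(n);K,R,t=c["intrinsics"],c["R"],c["t"]
    r=R.T@np.linalg.inv(K)@[u,v,1.];o=-R.T@t
    return o+r*(z-o[2])/r[2]
def cloud(n,d):
    c=vision.calibration(n);K,R,t=c["intrinsics"],c["R"],c["t"]
    v,u=np.mgrid[:384,:512]
    P=np.stack([(u-K[0,2])*d/K[0,0],(v-K[1,2])*d/K[1,1],d],-1)
    return (P-t)@R
E
python3 - <<'E'
from h import *
d=np.load("pics/top0.npy");P=cloud("top",d)
p=cv2.imread("pics/top0.png")
cv2.imwrite("pics/c.png",cv2.resize(p[110:255,150:340],None,fx=4,fy=4,interpolation=cv2.INTER_CUBIC))
z=P[...,2].copy(); m=np.zeros(z.shape,bool); m[110:255,180:340]=1
for lo,hi,nm in((138,175,"board"),(70,84,"tank"),(90,106,"cap"),(110,128,"lug"),(40,69,"plate")):
    k=m&(z>lo)&(z<hi)
    k=cv2.morphologyEx(k.astype(np.uint8),cv2.MORPH_OPEN,np.ones((2,2)))>0 if nm!="lug" else k
    q=P[k]; 
    if len(q)==0: print(nm,0);continue
    r=cv2.minAreaRect(q[:,:2].astype(np.float32)); print(nm,len(q),r,np.median(q[:,2]), q.mean(0))
E
```

```text
board 4928 ((527.773193359375, -127.30938720703125), (208.91329956054688, 287.5789794921875), 74.4986572265625) 151.14235547699857 [ 514.48121108 -113.49517875  157.50824143]
tank 1000 ((727.8009643554688, 28.17401123046875), (407.17138671875, 488.8812255859375), 56.72274398803711) 76.85793880978427 [569.33999393  73.35405462  81.93250032]
cap 538 ((506.48516845703125, 59.37055969238281), (214.96585083007812, 88.33708190917969), 13.037522315979004) 99.20776938099488 [567.97544715  74.25772849 101.06806663]
lug 18 ((581.0564575195312, 47.72821807861328), (11.275464057922363, 25.690622329711914), 21.557083129882812) 122.64969007711976 [582.68060503  43.07849107 121.93287401]
plate 370 ((603.7720336914062, -33.54486083984375), (376.29522705078125, 554.8857421875), 6.194337368011475) 43.07143245426985 [550.28261142 148.62887729  49.65833013]
```

View pics/c.png

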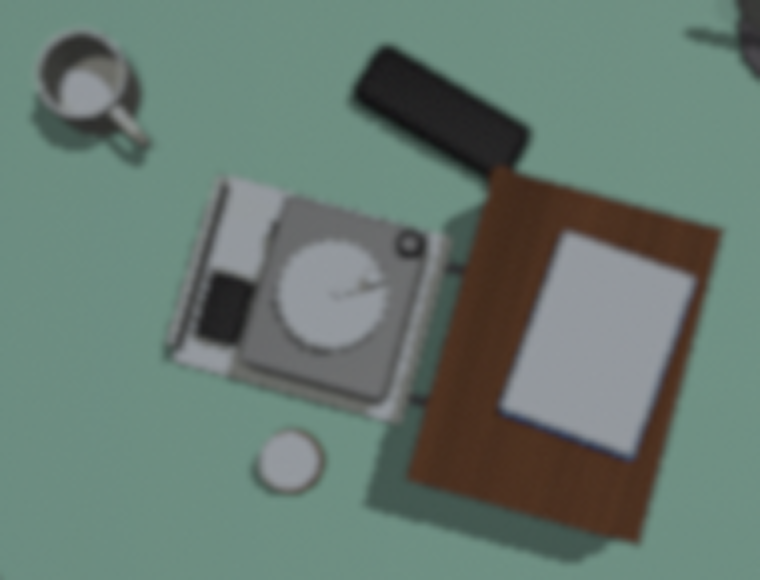

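Run:
```python
from h import *
f=lambda x,y,z:world("top",(x+.5)/4-.5+150,(y+.5)/4-.5+110,z)[:2].round(1)
B=[f(*c,150) for c in((497,167),(720,230),(640,543),(409,479))]
print("board",B,[np.linalg.norm(B[i]-B[i-1]).round() for i in range(4)])
x=B[0]-B[3]+B[1]-B[2];th=np.arctan2(x[1],x[0]);print("yaw x",th)
ex=np.array([np.cos(th),np.sin(th)]);ey=np.array([-ex[1],ex[0]])
org=np.mean(B,0)+75*ey; print("origin",org,"cap pred",org+130*ey,"plate pred(s=0)",org+(20+55+180)*ey)
print("cap",f(332,294,100),"outlet",f(410,243,96),"lug?",f(375,285,120),"plate",f(222,180,67),f(172,355,67))
print("jar",f(289,461,45),"mug",f(85,76,85),"case",[f(*c,35) for c in((387,45),(530,130),(497,175),(353,95))])
d=np.load("pics/top0.npy");P=cloud("top",d);z=P[...,2]
k=(z>108)&(z<128)&(np.hypot(P[...,0]-570,P[...,1]-75)<60); print(P[k].round())
```

```text
board [array([668.6, -56.1]), array([ 618.5, -232.7]), array([ 372.3, -167. ]), array([421.5,  12.8])] [np.float64(257.0), np.float64(184.0), np.float64(255.0), np.float64(186.0)]
yaw x -0.2663721157015225
origin [539.96749298 -38.3950833 ] cap pred [574.18781415  87.02010565] plate pred(s=0) [607.09196912 207.61163349]
cap [572.5  77.2] outlet [615.4  13.7] lug? [577.6  41.4] plate [672.9 172.8] [524.8 212.3]
jar [437.2 115.7] mug [757.5 286.4] case [array([798.4,  35.3]), array([723.7, -88.9]), array([684.1, -60.3]), array([754. ,  64.6])]
[[590.  39. 118.]
 [587.  49. 122.]
 [586.  46. 124.]
 [586.  42. 125.]
 [587.  39. 118.]
 [587.  36. 123.]
 [584.  49. 121.]
 [583.  46. 125.]
 [583.  42. 124.]
 [583.  39. 123.]
 [583.  36. 122.]
 [580.  46. 122.]
 [580.  42. 125.]
 [580.  39. 123.]
 [580.  36. 122.]
 [576.  46. 126.]
 [577.  43. 121.]
 [579.  40. 109.]
 [575.  69. 109.]
 [575.  59. 110.]]
```

Run:
```python
from h import *
s=arm.state();p=s["tool_pos"]
arm.movel([p[0],p[1],300]); 
arm.movep([530,100,280],[np.pi,0,0]); 
hand.command_gripper(0)
s=arm.state();print(s["t"],s["tool_pos"],s["orientation"],s["joints"],s["wrist_force"],s["gripper_width"])
for y in np.arange(-3.1,3.2,.4):
    j=solver.ik([572,77,106],[np.pi,0,y]); print(round(y,2),None if j is None else np.round(j,2))
np.save("pics/w0s.npy",np.r_[s["tool_pos"],s["orientation"]])
q,d=vision.camera("wrist");cv2.imwrite("pics/w0.png",q);np.save("pics/w0.npy",d)
```

```text
5.2667 [529.98274351 100.01075797 280.00020433] [3.14155086e+00 2.41354965e-05 4.61122688e-05] [ 0.53060012  0.35047337 -0.97122858  1.71648715  0.30478245  1.23660835
 -2.08467539] [-0.32753069 -0.20632754 -0.36444467] 0.6324242685897954
-3.1 [ 0.67  0.92 -1.33  1.8   0.96  1.24  0.67]
-2.7 [ 0.67  0.92 -1.33  1.8   0.96  1.24  1.07]
-2.3 [ 0.67  0.92 -1.33  1.8   0.96  1.24  1.47]
-1.9 [-1.07  0.88  1.34  1.91 -0.94  1.19 -2.84]
-1.5 [-0.7   0.5   0.66  1.89 -0.39  0.89 -2.91]
-1.1 [-0.18  0.44 -0.01  1.85  0.01  0.85 -2.87]
-0.7 [ 0.33  0.55 -0.69  1.82  0.43  0.93 -2.82]
-0.3 [ 0.39  0.58 -0.77  1.81  0.49  0.95 -2.46]
0.1 [ 0.43  0.61 -0.84  1.81  0.54  0.97 -2.11]
0.5 [ 0.48  0.64 -0.91  1.81  0.6   0.99 -1.75]
0.9 [ 0.52  0.67 -0.98  1.81  0.65  1.02 -1.39]
1.3 [ 0.56  0.72 -1.06  1.8   0.72  1.06 -1.04]
1.7 [ 0.6   0.77 -1.14  1.8   0.79  1.11 -0.69]
2.1 [ 0.64  0.83 -1.22  1.8   0.86  1.16 -0.34]
2.5 [ 0.66  0.89 -1.29  1.8   0.92  1.21  0.01]
2.9 [ 0.68  0.96 -1.37  1.8   0.99  1.28  0.37]
```

View pics/w0.png

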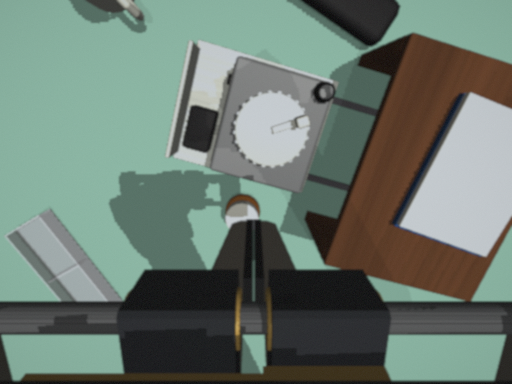

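```bash
cat >> h.py <<'E'
from scipy.spatial.transform import Rotation as Ro
def wcloud(d,s):
    c=vision.calibration("wrist");K,T=c["intrinsics"],c["tool_from_camera"]
    v,u=np.mgrid[:384,:512]
    P=np.stack([(u-K[0,2])*d/K[0,0],(v-K[1,2])*d/K[1,1],d],-1)
    R=Ro.from_euler("xyz",s[3:]).as_matrix()
    return (P@T[:3,:3].T+T[:3,3])@R.T+s[:3]
E
python3 - <<'E'
from h import *
d=np.load("pics/w0.npy");s=np.load("pics/w0s.npy");P=wcloud(d,s);z=P[...,2]
m=np.zeros(z.shape,bool);m[80:180,222:318]=1
img=cv2.imread("pics/w0.png").min(2)
k=m&(z>92)&(z<108)&(img>150);n,l,st,ce=cv2.connectedComponentsWithStats(k.astype(np.uint8));i=1+st[1:,4].argmax();k=l==i
r=cv2.minEnclosingCircle(P[k][:,:2].astype(np.float32));print("cap",r,np.median(z[k]),P[k].mean(0))
k=m&(z>112)&(z<132);q=P[k];print("lug",len(q),q.mean(0),np.percentile(q,[2,98],0),np.median(q[:,2]))
b=(img<140)&(z>70)&(z<86)&m;print("tank z",np.median(z[b]),"table z",np.median(z[300:330,30:80]), np.median(z[10:30,200:280]))
E
```

```text
cap ((574.2410278320312, 77.32124328613281), 45.95102310180664) 101.40831121668418 [575.05116479  79.08274184 101.53896573]
lug 153 [585.89471627  44.16185976 124.16298961] [[579.41580275  36.82348023 113.27771373]
 [592.25257739  50.97218972 126.86712715]] 125.1759874624963
tank z 79.22537646906937 table z 414.92859481348177 1.381464040676292
```

```bash
cat >> h.py <<'E'
C=np.array([574.,77.5])
def pose(phi,gap=16.,z=106.,face=0.):
    er=np.array([np.cos(phi),np.sin(phi)]);cw=np.array([er[1],-er[0]])
    p=C+36*er-gap*cw
    return [p[0],p[1],z],[np.pi,0,phi-np.pi/2+face],cw,er
def step(phi,v=40,face=0.):
    p,o,cw,er=pose(phi,face=face); arm.movel(p,o,velocity=v)
    s=arm.state();f=s["wrist_force"]
    return -f[:2]@cw, f[:2]@er, f[2], s
E
python3 - <<'E'
from h import *
phi=-1.245
arm.movep([574,77,250],[np.pi,0,-1.1]);j=arm.state()["joints"].copy();print(j.round(2))
j[6]+=-np.pi/2+phi+2*np.pi+1.1;print(j[6])
arm.goto_joints(j)
p,o,_,_=pose(phi,28,z=250);arm.movel(p,o)
p,o,_,_=pose(phi,28);print("hit",arm.movel(p,o,guard=8))
s=arm.state();print(s["t"],s["tool_pos"],s["wrist_force"],s["joints"].round(2))
p,o,_,_=pose(phi,20);print("hit",arm.movel(p,o,velocity=40,guard=4))
for i in range(14):
    phi-=.1; r=step(phi); print(round(phi,2),round(r[3]["t"],2),*np.round(r[:3],1))
    if r[0]>5: break
print(r[3]["joints"].round(2))
s=arm.state();np.save("pics/w1s.npy",np.r_[s["tool_pos"],s["orientation"]])
q,d=vision.camera("wrist");cv2.imwrite("pics/w1.png",q);np.save("pics/w1.npy",d)
E
```

```text
[-0.18  0.29 -0.01  1.71  0.    1.14 -2.86]
1.703280805782256
hit False
11.5833 [612.79134772  52.53950794 107.01489028] [-0.10373235 -0.0574269   0.79600015] [-0.14  0.49  0.    1.76 -0.    0.89  1.76]
hit False
-1.35 12.28 -0.4 -0.1 -0.3
-1.45 12.53 0.0 -0.2 0.6
-1.55 12.78 -0.0 -0.9 0.1
-1.65 13.03 0.3 0.2 0.3
-1.75 13.28 0.1 -0.1 -0.5
-1.85 13.53 0.2 0.4 -0.4
-1.95 13.78 -0.8 -0.5 -0.5
-2.05 14.03 0.5 -0.1 0.1
-2.15 14.28 -0.7 0.5 0.1
-2.25 14.53 0.0 0.3 -0.4
-2.35 14.78 -0.1 -0.8 -0.1
-2.45 15.03 0.2 -0.3 -0.1
-2.55 15.28 0.3 0.5 0.1
-2.65 15.53 -0.7 0.3 -0.5
[-0.4   0.41  0.32  1.93 -0.17  0.83  0.51]
```

View pics/w1.png

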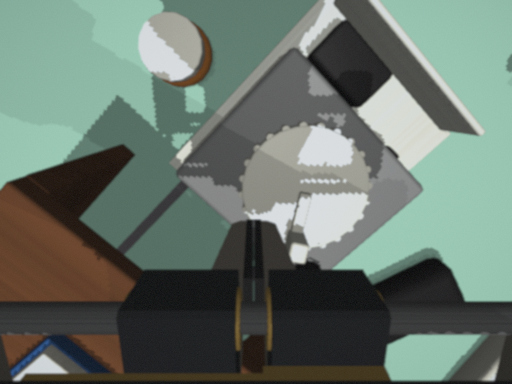

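Run:
```python
from h import *
d=np.load("pics/w1.npy");s=np.load("pics/w1s.npy");P=wcloud(d,s);z=P[...,2]
print(arm.state()["tool_pos"],s,pose(-2.645)[0], arm.state()["joints"].round(2))
for u,v in((298,253),(300,250),(303,215),(325,190),(254,228),(245,240),(265,240)):print(u,v,d[v,u],P[v,u].round(1))
q=P[(z>108)&(z<135)&(np.hypot(P[...,0]-C[0],P[...,1]-C[1])<60)];print(len(q),q.round()[::12])
```

```text
[550.25034563  46.19931604 106.04938908] [5.50164248e+02 4.62831420e+01 1.06023583e+02 3.14155736e+00
 2.49516094e-04 2.07306962e+00] [np.float64(549.9713233394895), np.float64(46.28105226077216), 106.0] [-0.4   0.41  0.32  1.93 -0.17  0.83  0.51]
298 253 198.18314 [584.4  44.4 126.6]
300 250 198.46143 [584.7  46.5 125.8]
303 215 212.34596 [580.3  63.  106.8]
325 190 213.38515 [585.9  84.5 101.2]
254 228 169.26422 [547.   54.2 149.1]
245 240 154.60341 [543.   52.  164.4]
265 240 154.11737 [551.6  56.9 164.8]
551 [[576.  69. 108.]
 [581.  50. 110.]
 [581.  49. 111.]
 [578.  47. 111.]
 [585.  51. 112.]
 [582.  50. 114.]
 [578.  47. 114.]
 [585.  51. 115.]
 [581.  50. 117.]
 [579.  44. 111.]
 [584.  51. 118.]
 [578.  49. 122.]
 [586.  51. 119.]
 [580.  50. 123.]
 [579.  42. 111.]
 [582.  50. 123.]
 [579.  44. 118.]
 [583.  51. 125.]
 [578.  47. 124.]
 [585.  50. 124.]
 [579.  47. 126.]
 [586.  50. 125.]
 [580.  46. 124.]
 [586.  50. 125.]
 [581.  47. 126.]
 [587.  51. 126.]
 [583.  47. 125.]
 [579.  43. 123.]
 [585.  47. 125.]
 [580.  44. 126.]
 [587.  48. 126.]
 [583.  45. 126.]
 [580.  42. 125.]
 [586.  45. 125.]
 [583.  43. 125.]
 [590.  46. 125.]
 [586.  44. 126.]
 [583.  42. 126.]
 [590.  45. 125.]
 [588.  44. 127.]
 [586.  41. 125.]
 [585.  40. 125.]
 [584.  38. 125.]
 [590.  43. 127.]
 [590.  41. 125.]
 [591.  40. 124.]]
```

Run:
```python
from h import *
for n in("w0","w1"):
    d=np.load(f"pics/{n}.npy");P=wcloud(d,np.zeros(6))
    for v in range(212,240,2):print(n,v,P[v,246].round(0),P[v,254].round(0),P[v,262].round(0))
```

```text
w0 212 [-82. -10. 232.] [-83.   2. 234.] [-99.  15. 278.]
w0 214 [-86. -10. 234.] [-86.   2. 234.] [-102.   15.  278.]
w0 216 [-89. -10. 234.] [-89.   2. 234.] [-106.   15.  278.]
w0 218 [-92. -10. 233.] [-92.   2. 232.] [-109.   15.  278.]
w0 220 [-96. -10. 236.] [  9.   1. -33.] [-113.   15.  278.]
w0 222 [  8.  -4. -33.] [  9.   1. -35.] [  8.   6. -33.]
w0 224 [  8.  -4. -36.] [  9.   1. -39.] [  8.   6. -36.]
w0 226 [  9.  -3. -42.] [  8.   1. -40.] [  8.   5. -39.]
w0 228 [  9.  -3. -44.] [  9.   1. -45.] [  8.   5. -43.]
w0 230 [  9.  -3. -47.] [  9.   1. -47.] [  8.   5. -45.]
w0 232 [  9.  -3. -49.] [  9.   1. -49.] [  9.   5. -49.]
w0 234 [  8.  -3. -51.] [  8.   1. -51.] [  9.   5. -52.]
w0 236 [  8.  -3. -53.] [  9.   1. -55.] [  8.   5. -53.]
w0 238 [  8.  -3. -56.] [  9.   1. -57.] [  8.   5. -55.]
w1 212 [ 0. -4.  5.] [0. 1. 5.] [0. 7. 5.]
w1 214 [-9. -5. 27.] [-1.  1.  4.] [-1.  7.  4.]
w1 216 [-11.  -5.  26.] [-3.  1.  4.] [-2.  7.  3.]
w1 218 [-12.  -5.  26.] [-4.  1.  5.] [-4.  7.  4.]
w1 220 [-15.  -5.  28.] [  9.   1. -33.] [-6.  7.  5.]
w1 222 [  8.  -4. -33.] [  9.   1. -35.] [  8.   6. -33.]
w1 224 [  8.  -4. -36.] [  9.   1. -38.] [  8.   5. -37.]
w1 226 [  9.  -3. -41.] [  8.   1. -40.] [  9.   5. -41.]
w1 228 [  9.  -3. -45.] [  8.   1. -43.] [  9.   5. -44.]
w1 230 [  9.  -3. -47.] [  9.   1. -46.] [  8.   5. -46.]
w1 232 [  9.  -3. -49.] [  9.   1. -49.] [  8.   5. -48.]
w1 234 [  9.  -3. -52.] [  9.   1. -52.] [  8.   5. -51.]
w1 236 [  9.  -3. -55.] [  8.   1. -53.] [  8.   5. -53.]
w1 238 [  8.  -3. -55.] [  9.   1. -57.] [  9.   5. -57.]
```

Run:
```python
from h import *
p=arm.state()["tool_pos"]
arm.movel([556,60,106])
print(arm.movel([556,60,62],velocity=20,guard=4));s=arm.state();print(s["t"],s["tool_pos"],s["wrist_force"])
p=s["tool_pos"];arm.movel([p[0],p[1],p[2]+40]);print(arm.state()["wrist_force"])
```

```text
True
17.3917 [555.9562408   59.90244644  71.33225644] [-1.50814513 -0.12399867  6.59285419]
[ 0.45126301  0.25664506 -0.09243604]
```

```bash
sed -i 's/gap=16.,z=106./gap=15.,z=76./' h.py
python3 - <<'E'
from h import *
d=np.load("pics/w0.npy");P=wcloud(d,np.zeros(6));q=P[240:,100:400][(P[240:,100:400,2]<60)]
w=q[abs(q[:,1])>35];print("body lowest tool z:",np.percentile(w[:,2],99.5),"all y>20",np.percentile(q[abs(q[:,1])>20][:,2],99.5))
phi=-1.245
p,o,_,_=pose(phi,28,z=115);arm.movel(p,o);print(arm.state()["joints"].round(2))
p,o,_,_=pose(phi,28);print("hit",arm.movel(p,o,guard=8))
phi+=.1
for i in range(16):
    phi-=.1; r=step(phi); print(round(phi,2),round(r[3]["t"],2),*np.round(r[:3],1))
    if r[0]>5: break
s=arm.state();np.save("pics/w2s.npy",np.r_[s["tool_pos"],s["orientation"]])
q,d=vision.camera("wrist");cv2.imwrite("pics/w2.png",q);np.save("pics/w2.npy",d)
P=wcloud(d,np.r_[s["tool_pos"],s["orientation"]]);z=P[...,2]
q=P[(z>108)&(z<130)&(np.hypot(P[...,0]-C[0],P[...,1]-C[1])<50)];print("lug",len(q),q.mean(0),np.arctan2(*(q.mean(0)[:2]-C)[::-1]),np.percentile(z[(np.hypot(P[...,0]-C[0],P[...,1]-C[1])<25)],[25,50]))
E
```

```text
body lowest tool z: -129.90051101129666 all y>20 -123.6732725333796
[-0.14  0.49  0.    1.76 -0.    0.9   1.76]
hit False
-1.25 20.25 -0.8 -0.7 0.0
-1.35 20.5 0.3 -0.1 -0.4
-1.45 20.75 0.6 0.4 -0.7
-1.55 21.0 0.9 0.3 0.1
-1.65 21.25 0.3 0.4 -0.7
-1.75 21.5 1.2 -0.3 -0.4
-1.85 21.75 0.2 0.3 0.9
-1.95 22.0 0.4 0.4 -0.7
-2.05 22.25 0.9 -0.1 -0.5
-2.15 22.5 0.4 0.0 -0.1
-2.25 22.75 0.8 0.5 -0.4
-2.35 23.0 1.9 0.9 -0.5
-2.45 23.25 0.9 1.0 0.6
-2.55 23.5 0.1 0.4 -0.7
-2.65 23.75 0.6 1.2 -0.1
-2.75 24.0 0.7 1.0 0.0
lug 1245 [541.93865561  62.48373512 121.5813822 ] -2.703575537062941 [100.56145265 211.38131149]
```

View pics/w2.png

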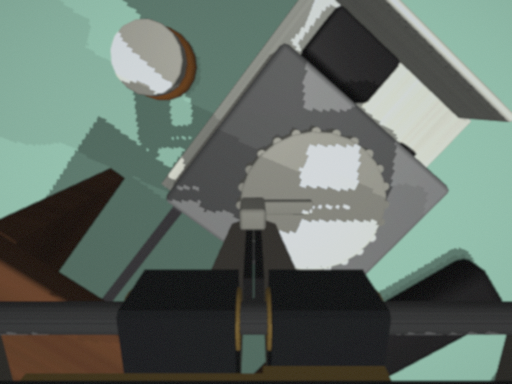

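Run:
```python
from h import *
phi=-2.745;prev=0;hi=None;L=[]
while phi>-5.7:
    dp=.1 if hi is None else .05
    phi-=dp; r=step(phi); L.append((round(phi,2),round(float(r[0]),1)))
    if r[0]>4 and hi is None: hi=phi; arm_t=r[3]["t"]
    if hi is not None and (r[0]<prev-3 or phi<hi-.4): break
    prev=r[0]
print(L);print(r[3]["t"],r[3]["joints"].round(2))
```

```text
[(-2.85, 0.1), (-2.95, 0.5), (-3.05, 1.0), (-3.15, 0.4), (-3.25, 0.2), (-3.35, 0.6), (-3.45, 0.6), (-3.55, 0.6), (-3.65, 0.7), (-3.75, 0.3), (-3.85, 0.1), (-3.95, 0.5), (-4.05, 0.1), (-4.15, 1.9), (-4.25, 0.8), (-4.34, 7.0), (-4.39, 7.7), (-4.44, 4.7), (-4.49, 0.0)]
28.8 [-0.85  0.57  0.79  1.95 -0.53  0.85 -1.13]
```

Run:
```python
from h import *
phi=-4.495;prev=0;n=1;pk=0;L=[]
while phi>-5.68 and n<3:
    phi-=.05; r=step(phi); L.append((round(phi,2),round(float(r[0]),1)))
    pk=max(pk,r[0])
    if pk>5 and r[0]<2: n+=1;pk=0
print(L,n);print(r[3]["t"],r[3]["joints"].round(2))
# back off, lift, look
p,o,_,_=pose(phi+.1,20);arm.movel(p,o);p[2]=150;arm.movel(p,o)
s=arm.state();q,d=vision.camera("wrist");cv2.imwrite("pics/w3.png",q)
P=wcloud(d,np.r_[s["tool_pos"],s["orientation"]]);z=P[...,2];rr=np.hypot(P[...,0]-C[0],P[...,1]-C[1])
q=P[(z>109)&(z<126)&(rr<46)&(rr>25)];print("lug",len(q),q.mean(0),np.arctan2(*(q.mean(0)[:2]-C)[::-1])-2*np.pi,"lug top",np.percentile(q[:,2],80),"cap top",np.median(z[(rr<40)&(z>90)&(z<108)]))
```

```text
[(-4.54, 0.4), (-4.59, -0.2), (-4.64, 0.2), (-4.69, -0.4), (-4.74, 0.7), (-4.79, 5.2), (-4.84, 7.6), (-4.89, 7.4), (-4.94, 4.1), (-4.99, -0.8), (-5.04, 0.1), (-5.09, -0.4), (-5.14, -0.0), (-5.19, -0.1), (-5.24, 1.4), (-5.29, 3.4), (-5.34, 6.5), (-5.39, 7.2), (-5.44, 5.7), (-5.49, 2.8), (-5.54, -0.9)] 3
34.05 [-0.96  0.74  1.02  1.86 -0.76  0.99 -2.  ]
lug 327 [607.21018385  92.23361661 120.06988946] -5.865626624556061 lug top 121.53477699655743 cap top 97.26290305306959
```

View pics/w3.png

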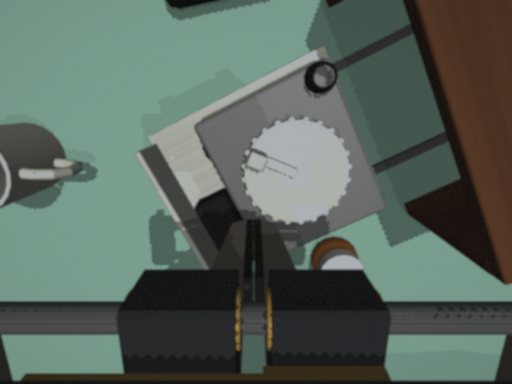

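Run:
```python
from h import *
th=-.266;ey=np.array([-np.sin(th),np.cos(th)]);o=[np.pi,0,np.pi/2+th]
P=lambda k,z:[*(C+k*ey),z]
arm.movel(P(160,150),o,velocity=120)
arm.movel(P(160,11),o)
print(arm.state()["t"],arm.state()["joints"].round(2),arm.state()["wrist_force"])
f=lambda:(arm.state()["tool_pos"][:2]-C)@ey
print("contact",arm.movel(P(122,11),velocity=40,guard=6),f(),arm.state()["wrist_force"],arm.state()["t"])
print("push",arm.movel(P(-15,11),velocity=50,guard=30),f(),arm.state()["wrist_force"],arm.state()["t"])
```

```text
38.25 [-0.75  0.73  0.48  1.71 -0.44  0.81 -0.33] [-0.08612641  0.12877776  0.5332492 ]
contact True 135.04825967250065 [-0.14370428 -0.89129    -0.00594179] 38.9083
push False -9.655023510339529 [ 2.33458315 11.54781434 -5.12021921] 42.075
```

Run:
```python
from h import *
th=-.266;ey=np.array([-np.sin(th),np.cos(th)])
P=lambda k,z:[*(C+k*ey),z]
f=lambda:(arm.state()["tool_pos"][:2]-C)@ey
print("push",arm.movel(P(-70,11),velocity=30,guard=22),f(),arm.state()["wrist_force"],arm.state()["t"])
arm.sleep(.3);print(f(),arm.state()["wrist_force"])
arm.movel(P(20,11),velocity=100);arm.movel(P(60,150))
arm.movel(P(130,300),velocity=200)
q,d=vision.camera("top");cv2.imwrite("pics/t2.png",cv2.resize(q[110:255,150:340],None,fx=4,fy=4,interpolation=cv2.INTER_CUBIC))
print(arm.state()["t"])
```

```text
push True -33.203727003502344 [1.74354339 1.84174504 1.85494581] 43.1667
-33.22426877440166 [0.14662557 2.68752071 2.37001243]
46.2917
```

View pics/t2.png

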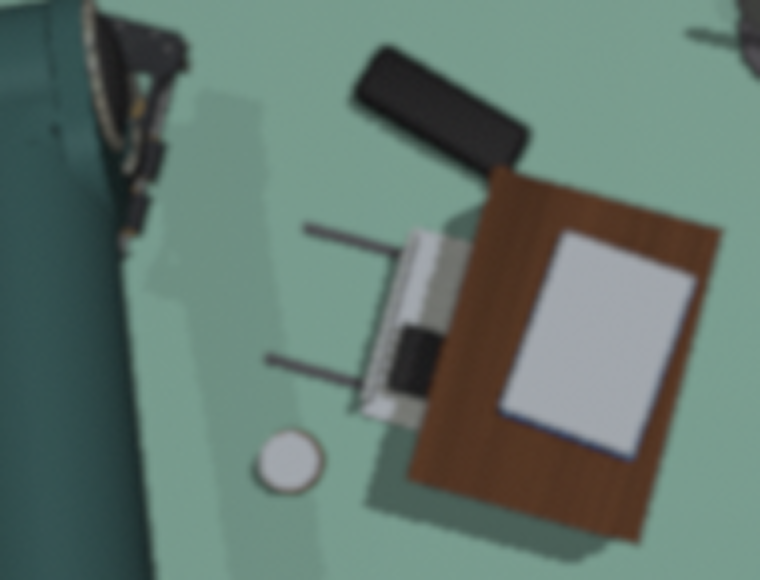

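Run:
```python
from h import *
th=-.266;ey=np.array([-np.sin(th),np.cos(th)])
P=lambda k,z:[*(C+k*ey),z]
f=lambda:(arm.state()["tool_pos"][:2]-C)@ey
arm.movel(P(0,11),velocity=250)
print("push",arm.movel(P(-70,11),velocity=30,guard=32),f(),arm.state()["wrist_force"],arm.state()["t"])
arm.movel(P(20,11),velocity=100);arm.movel(P(80,200),velocity=200)
arm.sleep(.5);print(arm.state()["t"])
```

```text
push True -32.510809761672576 [0.73174426 1.39220393 1.97274683] 49.15
51.475
```

```bash
python3 -c "
from cell import job
print(job.close_job())"
```

```text
the job is handed in; nothing more can be done
None
```

I handed the job in after about 51 s. The cap is screwed fully down with three ratchet clicks felt. The tray is pushed in to where it would not move under a second, harder push. The arm is clear, and I saw no bystander moved, though the judge's verdict wasn't returned.

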